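Load the tube block and latch the incubator hood

TASK

Set up an incubation: pick up the aluminium tube block that has the black handle, keep it level, and set it over the two guide pins in the well of the open white incubator so that it sits flat on the deck. Then swing the hood down over it and press it past its catch until it is fully shut. Leave the other things on the bench where they are.

Things in the scene. Friction and masses are not known exactly. Their poses are not given: they have to be found in the camera images.
- block_center (a point): Centre (36 mm above the underside) of the loose tube block, 0.42 kg (varies by 30 %): aluminium body 86 mm in its x, 106 mm in its y, 30 mm high; small coloured tube caps on top reach 36 mm above the underside. z is up; the block is the same after half a turn about z. It must stay level in the carry (within 0.5 rad).
- block_handle (a point): Centre of the block's black bar handle, 30 mm above point block_center (66 mm above the underside). The bar runs along the block's x axis, 80 mm long, 12 mm wide in y, 12 mm high, on thin posts at x = +-32 mm; 24 mm of free height between bar and caps. Pinch it at its middle, fingers on its +y and -y sides.
- block_hole (a point): Mouth, in the underside, of one of the block's two vertical through holes, about 13 mm diameter. They lie at y = +66 mm (this one) and y = -66 mm from the block's middle, x = 0, in an 8 mm thick foot plate (50 mm in x, 156 mm in y) that sticks out at both ends. The underside is flat.
- deck (a point): Point on the flat deck in the well of the white incubator, 60 mm above the worktop, half-way between the two guide pins. Axes: x from the front panel to the back (hinge side), y to its left, z up. The seated block has its underside on the deck, its centre straight above this point and its y axis along this y axis, either way round.
- pin_left (a point): Tip of one of the two upright steel guide pins, 10 mm diameter, top 6 mm tapered, 19 mm above the deck, at y = +66 mm from point deck; the other stands at y = -66 mm (both at x = 0).
- incubator: White bench incubator, fixed; origin on the worktop, 5 mm behind point deck in x, same axes. Housing from x = -80 to +92 mm, y = +-115 mm, rim 95 mm high; well inside from x = -69 to +66 mm and y = +-95 mm, floor (the deck) 60 mm high. Grey control panel on the front face (-x).
- hinge (a point): Middle of the hood's hinge line at the back of the incubator, 40 mm above the deck and 80 mm behind point deck (in +x). Axes as point deck; the hinge line is its y axis.
- hood (a joint): Angle of the hood, rad: 0 shut, 1.8 fully open, 1.6 to 1.75 at the start. A friction hinge (0.32 N m) holds it where it is left. White shell with a clear window, 0.32 kg, 224 mm wide, 46 mm high; reaches 155 mm forward from the hinge line when shut, its top 46 mm above the hinge line.
- catch (a point): Spring roller of the catch, middle of the housing's front face, 81 mm above the worktop. The hood's steel tongue meets it at about 0.09 rad and the hood stops there, ajar; 10 to 14 N downward near the hood's front edge pushes the tongue past, then the roller pulls the hood fully shut (below 0.02 rad) and holds it.
- hood_press (a point): Point on the outside of the hood's top, in its solid white front band, 20 mm behind the front edge, mid width; shut, it is 135 mm in front of the hinge line and 46 mm above it. It turns with the hood: z is the outward normal, -x points to the hood's front edge (hood open: -x up, z to the back).
- hood_edge (a point): Middle of the hood's top front edge, 20 mm from point hood_press, 155 mm in front of the hinge line and 46 mm above it when shut. With the hood open this is its upper rear edge; pushing here from behind, towards the front, swings the hood down.
- timer: Bystander: white bench timer, 64 x 64 x 19 mm, lying on the worktop; origin at its underside.
- white_bottle: Bystander: white bottle, 39 mm diameter, 150 mm high, standing; origin at its underside.
- blue_marker: Bystander: blue-capped marker, 135 mm long, 16 mm thick, lying on the left; origin at its underside.
- tape: Bystander: roll of beige tape, 62 mm diameter, 19 mm high, lying flat; origin at its underside.

How it is judged:
On the way, in this order (a step that is already met when the one before it is completed fails the run):
1. the tube block sits on both pins, flat on the deck, and is let go while the hood is still open (horizontal distance between block_center and deck below 0.004 m and angle between the y axis of block_center and the y axis of deck, either way round below 0.05 rad and z of block_center in the frame of deck below 0.039 m and angle between block_center's own z axis and vertical below 0.04 rad and contact force between the fingers and tube_block below 0.1 N and value of joint hood above 0.5 rad), for 0.2 s.
2. the hood is pressed shut past its catch (value of joint hood below 0.02 rad), for 0.2 s.
At the end, for the whole second after the job is handed in: The tube block is on both pins (centre within 4 mm, turned less than 0.05 rad off the line of the pins either way round, underside within 3 mm of the deck, tilted less than 0.04 rad) and the hood is shut past its catch (angle under 0.02 rad) and at rest (horizontal distance between block_center and deck below 0.004 m and angle between the y axis of block_center and the y axis of deck, either way round below 0.05 rad and z of block_center in the frame of deck below 0.039 m and angle between block_center's own z axis and vertical below 0.04 rad and value of joint hood below 0.02 rad and velocity of joint hood below 0.05 rad/s); the robot touches nothing.
It fails at once if the tube block was tipped more than 0.5 rad (angle between block_center's own z axis and vertical above 0.5 rad).
It fails at once if a bystander was moved by more than 3 cm (distance of any of timer, white_bottle, blue_marker, tape from where it was at the start of the episode above 0.03 m).
It also fails if it takes over 58 s, if anything falls off the work surface, if the arm or the gripper's body presses on something with over 40 N, if the wrist force passes 120 N, or if a joint passes its speed limit or range.

ROBOT

A 6-joint arm with a two-finger parallel gripper is mounted at the origin on a cart in front of the work surface, level with it; the furniture and walls round the work are solid. World frame = base frame: x ahead of the robot, y to its left, z up, the work surface at z = 0. Lengths are in m, angles in rad, forces in N, time in s.
With the tool pointing down it reaches from about 0.35 to 0.925 m from the base axis. Payload 6.4 kg.
Tool frame: the origin (TCP) lies at the very end of the fingers, on their centre line; the grasp point (between the pads) lies 19 mm behind it (env.tcp_to_grasp is the distance from the TCP to the grasp point, in m); z points along the fingers, y is the direction in which the jaws open and shut (so a half turn about z gives the same grasp; the last joint's range is limited). The gripper opens to 94 mm and grips with 3 to 60 N. Pads are 16 mm wide; open, the fingers measure 119 mm over their backs; the gripper's body (75 mm by 177 mm) begins 78 mm behind the grasp point.
Start: joints at [-0.174, 0.245, 1.558, -0, 1.339, -0.174], TCP at [0.65, 0, 0.205] pointing down, gripper open.
Joint ranges: [-3.13, 3.13], [-1.02, 2.26], [0.13, 2.54], [-0.95, 4.09], [0.21, 2.88], [-2.74, 2.74]. Speed limits (rad/s): [2.57, 2.57, 3.14, 3.14, 3.14, 3.14].

INTERFACE

Orientations are given as a 3x3 rotation matrix whose columns are the frame's x, y, z axes.
In Python, from plant import env, get_image, get_calibration gives the robot as it stands.
- The arm moves only by the shell command python3 -m pendant 'ROWS' [FORCE]. ROWS is a JSON object of lists of equal length, an entry for each row: "claw": the closure, from -1 (fully open) to 1 (shut); "travel": the shift along the tool's x, y, z in cm, a list of three; "twist": the turn, a rotation vector about the tool's x, y, z in rad, a list of three. In form: {"claw": [claw, ...], "travel": [[tx, ty, tz], ...], "twist": [[ax, ay, az], ...]}. A call has 1 to 12 rows; each row shifts and turns the commanded pose from where the row before left it, along the tool's axes as they then stand; what a row does not reach is not made up. A row lasts 1/12 s, in which the tool goes at most 41.7 mm and 7.16 degrees, less where a joint would pass 70% of its speed; a pose out of reach is approached as far as the arm can. A call is refused whole if a number of a shift passes 4.17 or a number of a turn 0.125, either way. A call with a gripper value outside its range is refused whole. The fingers move at their own pace and stop on an object; FORCE is the grip in N (left out, the last holds). Time passes only in rows, so rows that do not move let the fingers close. It gives the time, the measured TCP pose, the force and the opening at its end, in the units of the state.
- env.get_obs(): the state, without advancing time (a new reading comes with each control period).
- get_image(name): name is "scene" or "side" or "wrist"; returns (picture, depth): 480x640x3 uint8, red, green, blue; 480x640 float32, m along the optical axis (not along the pixel's ray), 0 where there is no reading.
- get_calibration(name): a dict with "fx", "fy", "cx", "cy" (pixels), "eye" and "attitude" of the camera in the world. Camera axes: x right, y down, z forward; pixel columns grow to the right and rows downward; lengths in m; the calibration is good to about 2 mm. A picture is of the moment at which its call begins: read the wrist's pose just before it. get_calibration takes no time and is no camera call; for the wrist camera it gives the pose at the moment of the call.
- env.close_job(): hands the job in, once; it reports no verdict.
The state is a dict: "time_s": time; "q": joint angles; "qd": joint speeds; "joint_torque": joint torques, N m; "eef_pos": TCP position; "tool_rot": TCP orientation; "force": force on the tool from outside, world axes, zero at the start; "moment": the same for the moment, N m; "gripper_width": opening from 0.0 (shut) to 1.0 (fully open).
Only numpy, scipy, OpenCV 4.12 (cv2) and the standard library are available. Lean on these libraries where they do the work, as an engineer would, in place of code of your own. Each camera call takes 0.05 s, during which the arm holds its last target. There are 200 camera calls.

## Working session

There is one attempt and no reset: what is moved stays moved. The work goes in short steps, Python scripts to look and compute and a shell command to move; the robot and the scene stay as the last step left them, time stands still between calls to the robot, and variables do not carry over. Pictures are saved under pics/ and viewed, about 8 in all and at most 12, crops included, and the job is handed in when it is done.

```bash
ls; mkdir -p pics; cat > h.py <<'E'
import numpy as np, cv2
from plant import env,get_image,get_calibration
def snap(n,f):
    c=get_calibration(n); p,d=get_image(n)
    cv2.imwrite(f'pics/{f}.png',p[:,:,::-1]); np.savez(f'pics/{f}.npz',d=d,**{k:np.array(v) for k,v in c.items()})
    return c,p,d
def pt(f,u,v,z=None):
    s=np.load(f'pics/{f}.npz'); d=s['d'];
    w=d[v-1:v+2,u-1:u+2]; w=w[w>0]; D=np.median(w) if len(w) else np.nan
    r=np.array([(u-s['cx'])/s['fx'],(v-s['cy'])/s['fy'],1.]); R=s['attitude']; r=R@r
    if z is not None: D=(z-s['eye'][2])/r[2]
    return s['eye']+D*r
def cloud(f):
    s=np.load(f'pics/{f}.npz'); d=s['d']; v,u=np.mgrid[:480,:640]
    r=np.stack([(u-s['cx'])/s['fx'],(v-s['cy'])/s['fy'],np.ones_like(u)],-1)*d[...,None]
    P=r@s['attitude'].T+s['eye']; P[d<=0]=np.nan
    return P
E
python3 - <<'E'
from h import *
for n in ('scene','side','wrist'):
    c,p,d=snap(n,n+'0'); print(n,c['eye'],np.round(c['attitude'],3).tolist(),c['fx'],c['cx'],c['cy'],(d>0).mean())
a=[cv2.imread(f'pics/{n}0.png') for n in('scene','side')]
cv2.imwrite('pics/v1.png',cv2.resize(np.vstack(a),(600*640//960*2//1,600)) if 0 else np.vstack([cv2.resize(x,(400,300)) for x in a]))
E
```

```text
pics
scene [-0.56656829  0.3023546   1.00107721] [[-0.205, -0.594, 0.778], [-0.979, 0.123, -0.164], [0.002, -0.795, -0.606]] 598.2817267265381 318.09580991072204 228.98806364079252 0.9960546875
side [ 0.13737543 -0.83457364  0.65127499] [[0.903, -0.215, 0.372], [-0.429, -0.434, 0.792], [-0.009, -0.875, -0.484]] 514.107734003783 318.7850773733484 235.29271190384395 0.9960319010416666
wrist [0.65065357 0.07829432 0.3843922 ] [[1.0, 0.0, -0.002], [-0.0, -0.963, -0.269], [-0.002, 0.269, -0.963]] 343.7445076370201 324.2886802657142 244.50127203003154 0.9961360677083333
```

View pics/scene0.png

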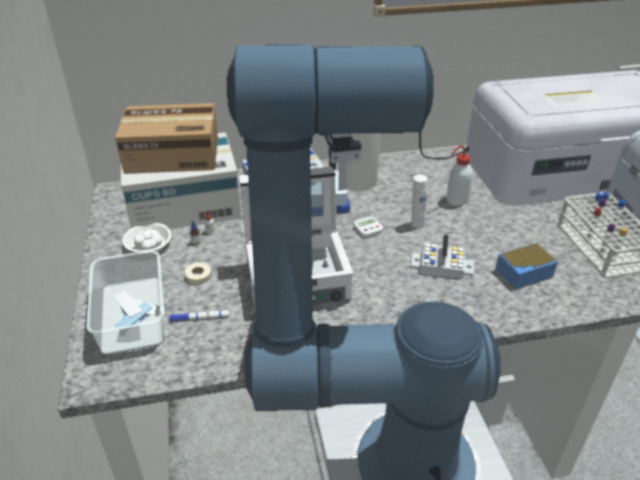

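View pics/side0.png

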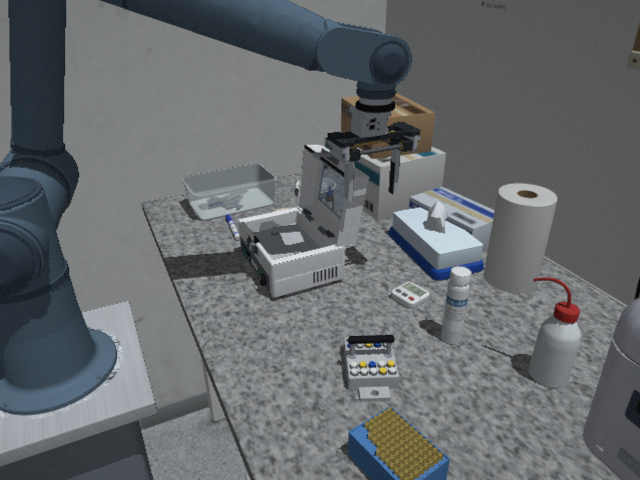

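The scene view shows the block at about (443,258), with the incubator behind the arm. In the side view the handle bar runs (350,340)–(393,338), the incubator well is around (290,235), and the hood is open behind it.

```bash
python3 - <<'E'
from h import *
P=cloud('side0'); im=cv2.imread('pics/side0.png').astype(int)
def reg(P,im,b,m): 
    u0,v0,u1,v1=b; q=P[v0:v1,u0:u1].reshape(-1,3); c=im[v0:v1,u0:u1].reshape(-1,3); k=m(q,c)&np.isfinite(q[:,0]); return q[k]
h=reg(P,im,(340,328,405,352),lambda q,c:(c.max(1)<50)&(q[:,2]>.05)&(q[:,2]<.09))
m=h.mean(0); e=np.linalg.svd(h-m)[2][0] if len(h)<3000 else None
print('bar',len(h),m,h.min(0),h.max(0),e)
S=cloud('scene0'); si=cv2.imread('pics/scene0.png').astype(int)
b=reg(S,si,(400,225,490,285),lambda q,c:(q[:,2]>.052)&(q[:,2]<.09)&(c.max(1)<70)); print('bar scene',len(b),b.mean(0),b.min(0),b.max(0))
# block body top / all above 5mm
for P_,i_,bx in((P,im,(335,325,410,408)),(S,si,(400,225,485,285))):
    a=reg(P_,i_,bx,lambda q,c:(q[:,2]>.024)&(q[:,2]<.045))
    r=cv2.minAreaRect((a[:,:2]*1000).astype(np.float32)); print('body',len(a),r)
# incubator
r=reg(P,im,(225,140,370,300),lambda q,c:(q[:,2]>.086)&(q[:,2]<.1))
print('rim',len(r),cv2.minAreaRect((r[:,:2]*1000).astype(np.float32)))
for uv in[(290,240),(275,215),(240,233),(273,290),(343,262)]: print(uv,pt('side0',*uv))
a=reg(P,im,(295,140,365,250),lambda q,c:(q[:,2]>.15)&(q[:,2]<.4)&(q[:,0]<.75));print('hood',a.min(0),a.max(0))
w=cv2.imread('pics/side0.png')[120:310,220:400]; cv2.imwrite('pics/v2.png',np.vstack([cv2.resize(cv2.imread('pics/wrist0.png'),(0,0),fx=1,fy=1)]))
E
```

```text
bar 333 [ 0.50777133 -0.25139345  0.06781353] [ 0.47138096 -0.26895683  0.05930908] [ 0.54482399 -0.22972607  0.07239948] [-0.91818164  0.39615332  0.00223977]
bar scene 45 [ 0.49688248 -0.2416209   0.06929311] [ 0.46931898 -0.26073194  0.0611202 ] [ 0.53516422 -0.2269423   0.07536966]
body 1712 ((507.9770202636719, -250.16455078125), (107.18881225585938, 86.77517700195312), 65.50940704345703)
body 877 ((507.38262939453125, -247.73117065429688), (104.29414367675781, 94.70922088623047), 67.11634826660156)
rim 2448 ((630.685791015625, 339.913330078125), (702.7138061523438, 380.49591064453125), 83.09104919433594)
(290, 240) [0.52224494 0.14439664 0.05861102]
(275, 215) [0.51695341 0.22356184 0.08971673]
(240, 233) [0.42541908 0.22208335 0.06277921]
(273, 290) [0.4283227  0.01514155 0.02661634]
(343, 262) [0.59280641 0.01185024 0.05252502]
hood [ 0.55918005 -0.03704517  0.150021  ] [0.65061569 0.23961803 0.34393732]
```

View pics/wrist0.png

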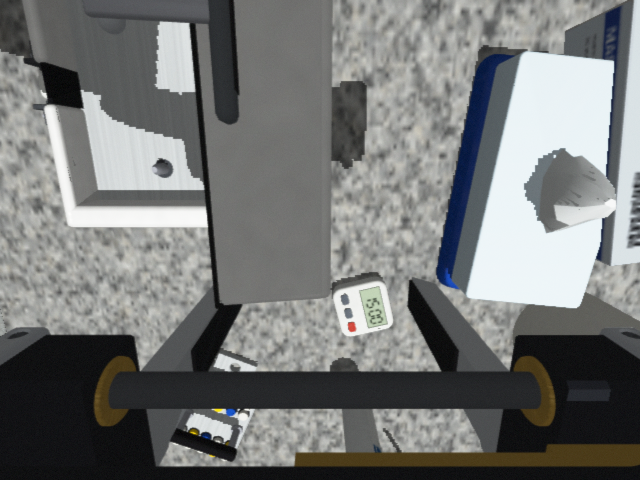

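The wrist view shows the right guide pin at about (162,167) and a probable left pin at (112,22). The right rim edge runs along v≈215 and the open hood covers u≈210–330.

```bash
python3 - <<'E'
from h import *
o=env.get_obs(); print(o['eef_pos'],np.round(o['tool_rot'],3).tolist(),o['gripper_width'],env.tcp_to_grasp)
for uv in[(162,167),(160,163),(112,22),(75,215),(200,215),(215,300),(330,292)]: print(uv,pt('wrist0',*uv),pt('wrist0',*uv,z=.079))
P=cloud('wrist0')
a=P[195:235,75:200].reshape(-1,3); a=a[(abs(a[:,2]-.095)<.006)]; print(len(a),a.mean(0),np.linalg.svd(a[:,:2]-a[:,:2].mean(0),full_matrices=0)[2][0])
im=cv2.imread('pics/wrist0.png'); s=cv2.imread('pics/side0.png')
A=cv2.resize(im[0:240,0:340],(800,565),interpolation=cv2.INTER_CUBIC)
cv2.imwrite('pics/v3.png',A)
# depth bump of pins
d=(P[...,2]>.068)&(P[...,2]<.085)&(P[...,0]>.47)&(P[...,0]<.56)
n,l,st,ce=cv2.connectedComponentsWithStats(d.astype(np.uint8))
for i in range(1,n):
    if st[i,4]>15: q=P[l==i]; print(st[i],ce[i],np.nanmean(q,0),np.nanmax(q[:,2]))
E
```

```text
[6.49561859e-01 1.01331063e-04 2.04632757e-01] [[0.0, 1.0, -0.001], [1.0, -0.0, 0.0], [0.0, -0.001, -1.0]] 1.000772751907808 0.0188
(162, 167) [0.50657327 0.06243713 0.07395814] [0.50891333 0.06269467 0.079     ]
(160, 163) [0.50270032 0.06565965 0.06851554] [0.50761113 0.06607902 0.079     ]
(112, 22) [0.58614248 0.11511657 0.26624278] [0.48390555 0.17347234 0.079     ]
(75, 215) [0.43714092 0.0235312  0.09555649] [0.42490206 0.0203921  0.079     ]
(200, 215) [0.54400994 0.02358696 0.0957531 ] [0.53782016 0.02041166 0.079     ]
(215, 300) [0.60501205 0.01774867 0.25347462] [ 0.54418534 -0.06294088  0.079     ]
(330, 292) [0.65282745 0.01688459 0.24316456] [ 0.65535439 -0.05449876  0.079     ]
2926 [0.48891898 0.02291568 0.09494507] [ 0.99993066 -0.01177631]
[152 163  15  12 133] [158.51879699 168.65413534] [0.50421594 0.06111024 0.07580628] 0.08129593533046942
[120 201  86   3 243] [164.44032922 202.03703704] [0.50616916 0.03180862 0.07672016] 0.08408862589123206
[170 432  67  30 726] [202.9476584  446.40633609] [ 0.51270785 -0.24632964  0.07193249] 0.07479599016994959
```

```bash
python3 -m pendant '{"claw":[-1,-1,-1,-1,-1,-1,-1,-1,-1,-1],"travel":[[0,0,-4],[0,0,-4],[0,0,-4],[0,0,-4],[2.1,-2.7,0],[2.1,-2.7,0],[2.1,-2.7,0],[2.1,-2.7,0],[2.1,-2.7,0],[2.1,-2.7,0]],"twist":[[0,0,0],[0,0,0],[0,0,0],[0,0,0],[0,0,0],[0,0,0],[0,0,0],[0,0,0],[0,0,0],[0,0,0]]}'
python3 -m pendant '{"claw":[-1,-1,-1,-1,-1,-1,-1,-1,-1,-1,-1,-1],"travel":[[0,0,0],[0,0,0],[0,0,0],[0,0,0],[0,0,0],[0,0,0],[0,0,0],[0,0,0],[0,0,0],[0,0,0],[0,0,0],[0,0,0]],"twist":[[0,0,-0.12],[0,0,-0.12],[0,0,-0.12],[0,0,-0.12],[0,0,-0.12],[0,0,-0.12],[0,0,-0.12],[0,0,-0.12],[0,0,-0.12],[0,0,-0.12],[0,0,-0.12],[0,0,-0.12]]}'
python3 -m pendant '{"claw":[-1,-1,-1,-1,-1],"travel":[[0,0,0],[0,0,3.9],[0,0,3.9],[0,0,3.9],[0,0,0]],"twist":[[0,0,-0.12],[0,0,0],[0,0,0],[0,0,0],[0,0,0]]}'
python3 - <<'E'
from h import *
o=env.get_obs(); print(o['time_s'],o['eef_pos'],np.round(o['tool_rot'],3).tolist(),o['q'])
c,p,d=snap('wrist','wrist1'); print(c['eye'],o['eef_pos'])
P=cloud('wrist1')
m=(P[...,2]>.070)&(P[...,2]<.085)&(P[...,0]>.44)&(P[...,0]<.57)&(P[...,1]>.03)&(P[...,1]<.23)
n,l,st,ce=cv2.connectedComponentsWithStats(m.astype(np.uint8))
for i in range(1,n):
    if st[i,4]>15: q=P[l==i]; print(st[i],ce[i],np.nanmean(q,0),np.nanmax(q[:,2]))
E
```

```text
time_s: 0.98
eef_pos: [0.4864, 0.1267, 0.365]
tool_rot: [[0.0, 1.0, -0.001], [1.0, -0.0, 0.0], [0.0, -0.001, -1.0]]
force: [0.1, 0.2, -0.2]
gripper_width: 0.997
time_s: 1.98
eef_pos: [0.4878, 0.126, 0.3651]
tool_rot: [[-0.992, 0.125, -0.001], [0.125, 0.992, -0.0], [0.001, -0.0, -1.0]]
force: [0.5, -0.4, -0.4]
gripper_width: 0.998
time_s: 2.4
eef_pos: [0.4829, 0.1258, 0.2397]
tool_rot: [[-1.0, 0.011, -0.016], [0.011, 1.0, -0.0], [0.016, -0.001, -1.0]]
force: [-0.6, 0.3, -1.3]
gripper_width: 1.002
2.4 [0.48291407 0.12581324 0.23965928] [[-1.0, 0.011, -0.016], [0.011, 1.0, -0.0], [0.016, -0.001, -1.0]] [ 2.72583478e-02 -1.34637225e-01  1.89069197e+00  1.70179035e-05
  1.40110513e+00 -1.53265457e+00]
[0.40837008 0.12677759 0.42075267] [0.48291407 0.12581324 0.23965928]
[415 187  10  91 377] [418.9734748  231.37400531] [0.48578022 0.22199728 0.07761825] 0.0849993529074895
[228 189  11  91 364] [233.01098901 232.38736264] [0.48481774 0.03197113 0.07756355] 0.08497116811883665
[259 243  10  10  75] [263.21333333 247.33333333] [0.5007313  0.06176244 0.07642457] 0.08076723332771113
[384 242  10  10  74] [388.89189189 246.2027027 ] [0.50090989 0.19209844 0.07642758] 0.08116930914832893
```

View pics/wrist1.png

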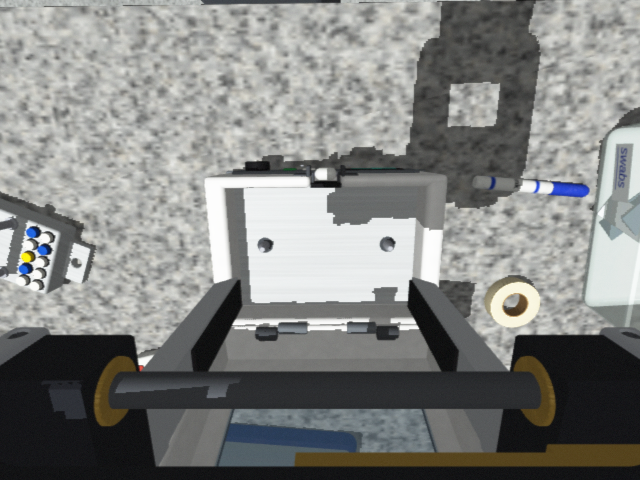

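Both pins are clear at (264,244) and (388,243), with a midpoint of about (0.502, 0.127) and a yaw near 0. I'll go over the block next.

```bash
python3 -m pendant '{"claw":[-1,-1,-1,-1,-1,-1,-1,-1,-1,-1],"travel":[[-0.2,-3.75,0],[-0.2,-3.75,0],[-0.2,-3.75,0],[-0.2,-3.75,0],[-0.2,-3.75,0],[-0.2,-3.75,0],[-0.2,-3.75,0],[-0.2,-3.75,0],[-0.2,-3.75,0],[-0.2,-3.75,0]],"twist":[[0,0,0],[0,0,0],[0,0,0],[0,0,0],[0,0,0],[0,0,0],[0,0,0],[0,0,0],[0,0,0],[0,0,0]]}'
python3 -m pendant '{"claw":[-1,-1,-1,-1,-1,-1,-1],"travel":[[0,0,0],[0,0,0],[0,0,0],[0,0,0],[0,0,0],[0,0,0],[0,0,0]],"twist":[[0,0,0.1],[0,0,0.1],[0,0,0.1],[0,0,0.1],[0,0,0],[0,0,0],[0,0,0]]}'
python3 - <<'E'
from h import *
for z in(.077,.079): 
    a,b=pt('wrist1',264,243,z),pt('wrist1',388,243,z); print(z,a,b,(a+b)/2)
o=env.get_obs(); T=o['tool_rot']; print(o['time_s'],np.round(o['qd'],3))
c,p,d=snap('wrist','wrist2'); P=cloud('wrist2')
near=(np.hypot(P[...,0]-.508,P[...,1]+.25)<.1)
for lo,hi in((.062,.085),(.024,.033),(.024,.042),(.004,.014)):
    q=P[near&(P[...,2]>lo)&(P[...,2]<hi)]
    r=cv2.minAreaRect((q[:,:2]*1000).astype(np.float32)); print(lo,len(q),r,q[:,2].mean())
q=P[near&(P[...,2]>.062)&(P[...,2]<.085)]; m=q.mean(0); e=np.linalg.svd(q[:,:2]-m[:2],full_matrices=0)[2][0]; print('bar',m,e, np.degrees(np.arctan2(e[1],e[0])))
E
```

```text
time_s: 3.28
eef_pos: [0.5051, -0.2522, 0.2526]
tool_rot: [[-1.0, 0.011, 0.004], [0.011, 1.0, -0.003], [-0.004, -0.003, -1.0]]
force: [-0.0, -0.8, -0.1]
gripper_width: 1.001
time_s: 3.87
eef_pos: [0.5046, -0.2496, 0.2503]
tool_rot: [[-0.918, 0.397, 0.002], [0.397, 0.918, -0.002], [-0.003, -0.001, -1.0]]
force: [0.6, 0.1, 0.7]
gripper_width: 0.997
0.077 [0.49595612 0.06293721 0.077     ] [0.49732887 0.19095231 0.077     ] [0.49664249 0.12694476 0.077     ]
0.079 [0.49544653 0.06330865 0.079     ] [0.49681129 0.19057893 0.079     ] [0.49612891 0.12694379 0.079     ]
3.8667 [ 0.     0.007  0.013 -0.001 -0.003  0.007]
0.062 796 ((509.6322937011719, -247.58251953125), (11.042985916137695, 78.63420104980469), 66.54081726074219) 0.07204292209915035
0.024 3970 ((510.13018798828125, -248.0910186767578), (106.24076080322266, 86.56827545166016), 66.29051208496094) 0.030555249222110784
0.024 5625 ((510.13018798828125, -248.0910186767578), (106.24076080322266, 86.56827545166016), 66.29051208496094) 0.032263859534672944
0.004 1309 ((500.3967590332031, -248.77395629882812), (165.89012145996094, 70.32535552978516), 68.29876708984375) 0.00854763697752193
bar [ 0.50851036 -0.24727761  0.07204292] [ 0.91860839 -0.39516912] -23.276521795323802
```

View pics/wrist2.png

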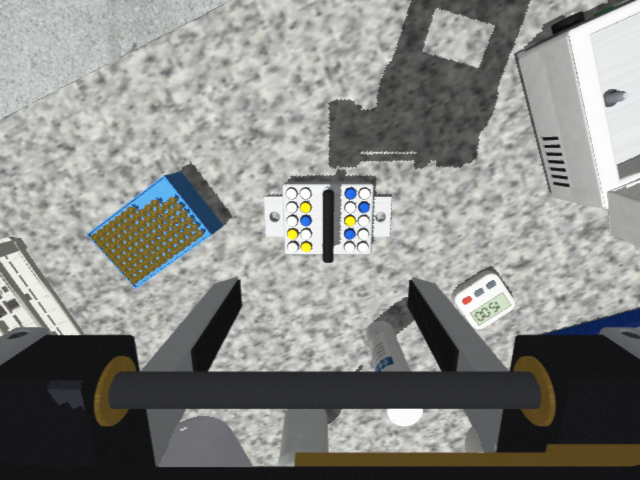

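The block is square in the view, with its bar at u≈328 and v 190–262 and its holes at (275,216) and (381,216). Before descending I'll check the clearance to the bottle.

```bash
python3 - <<'E'
from h import *
P=cloud('side0'); q=P[285:335,446:466].reshape(-1,3); print('bottle',np.nanmedian(q,0))
o=env.get_obs(); print((np.nanmedian(q,0)-o['eef_pos'])@o['tool_rot'])
E
python3 -m pendant '{"claw":[-1,-1,-1,-1],"travel":[[-0.43,0.36,4],[0,0,4],[0,0,4],[0,0,0]],"twist":[[0,0,0],[0,0,0],[0,0,0],[0,0,0]]}'
```

```text
bottle [ 0.68123876 -0.25778875  0.07443219]
[-0.16520339  0.06275323  0.17562419]
time_s: 4.25
eef_pos: [0.5047, -0.244, 0.1204]
tool_rot: [[-0.917, 0.398, -0.012], [0.398, 0.917, 0.009], [0.015, 0.004, -1.0]]
force: [-0.4, 1.2, -1.2]
gripper_width: 1.0
```

```bash
python3 -m pendant '{"claw":[-1,-1,-1],"travel":[[0,0,0],[0,0,0],[0,0,0]],"twist":[[0,0,0],[0,0,0],[0,0,0]]}'
```

```text
time_s: 4.5
eef_pos: [0.5112, -0.249, 0.1321]
tool_rot: [[-0.917, 0.399, 0.005], [0.399, 0.917, -0.004], [-0.006, -0.001, -1.0]]
force: [-0.2, -0.3, -0.3]
gripper_width: 0.997
```

```bash
python3 -m pendant '{"claw":[-1,-1,-1,-1,-1,-1,-1],"travel":[[0,0,2.8],[0,0,2.8],[0,0,2.8],[0,0,0],[0,0,0],[0,0,0],[0,0,0]],"twist":[[0,0,0],[0,0,0],[0,0,0],[0,0,0],[0,0,0],[0,0,0],[0,0,0]]}'
python3 -m pendant '{"claw":[1,1,1,1,1,1,1,1,1,1,1,1],"travel":[[0,0,0],[0,0,0],[0,0,0],[0,0,0],[0,0,0],[0,0,0],[0,0,0],[0,0,0],[0,0,0],[0,0,0],[0,0,0],[0,0,0]],"twist":[[0,0,0],[0,0,0],[0,0,0],[0,0,0],[0,0,0],[0,0,0],[0,0,0],[0,0,0],[0,0,0],[0,0,0],[0,0,0],[0,0,0]]}' 30
```

```text
time_s: 5.08
eef_pos: [0.5113, -0.249, 0.0476]
tool_rot: [[-0.917, 0.399, 0.004], [0.399, 0.917, -0.003], [-0.005, -0.001, -1.0]]
force: [0.6, -0.5, 0.6]
gripper_width: 1.001
time_s: 6.08
eef_pos: [0.5093, -0.2476, 0.0444]
tool_rot: [[-0.917, 0.399, -0.0], [0.399, 0.917, 0.0], [0.0, 0.0, -1.0]]
force: [0.4, 1.0, -0.0]
gripper_width: 0.185
```

```bash
python3 -m pendant '{"claw":[1,1,1,1],"travel":[[0,0,0],[0,0,0],[0,0,0],[0,0,0]],"twist":[[0,0,0],[0,0,0],[0,0,0],[0,0,0]]}'
python3 -m pendant '{"claw":[1,1,1,1,1,1,1,1],"travel":[[0,0,-1],[0,0,-2],[0,0,-3],[0,0,-4],[0,0,-4],[0,0,-2],[0,0,0],[0,0,0]],"twist":[[0,0,0],[0,0,0],[0,0,0],[0,0,0],[0,0,0],[0,0,0],[0,0,0],[0,0,0]]}'
python3 - <<'E'
from h import *
o=env.get_obs();print(o['eef_pos'],o['force'],o['moment'],o['gripper_width'])
snap('wrist','wrist3'); P=cloud('wrist3')
T=o['tool_rot'];e=o['eef_pos']
L=(P-e)@T  # tool frame
m=(abs(L[...,0])<.06)&(abs(L[...,1])<.065)&(L[...,2]>.0)&(L[...,2]<.06)
for lo,hi in((.009,.013),(.013,.021),(.009,.021)):
    q=L[m&(L[...,2]>lo)&(L[...,2]<hi)]
    if len(q)>10: print(lo,len(q),q.mean(0),cv2.minAreaRect((q[:,:2]*1000).astype(np.float32)))
E
```

```text
time_s: 6.42
eef_pos: [0.5093, -0.2477, 0.0445]
tool_rot: [[-0.917, 0.399, 0.0], [0.399, 0.917, -0.0], [-0.0, -0.0, -1.0]]
force: [-0.1, -1.2, -0.9]
gripper_width: 0.124
time_s: 7.08
eef_pos: [0.5094, -0.2476, 0.205]
tool_rot: [[-0.917, 0.399, 0.001], [0.399, 0.917, -0.001], [-0.001, -0.0, -1.0]]
force: [-0.5, 0.1, -4.8]
gripper_width: 0.127
[ 0.50939851 -0.2475906   0.20495515] [-0.53121066  0.12793502 -4.78774623] [ 0.08846403 -0.03042897  0.00663935] 0.12699731908442694
0.009 2503 [ 0.01024406 -0.00032952  0.01160258] ((3.5293922424316406, -0.06666183471679688), (101.9707260131836, 74.76535034179688), 89.29998779296875)
0.013 8718 [0.01545408 0.00049212 0.01420022] ((-0.4531517028808594, 0.2859535217285156), (85.75492095947266, 106.3704605102539), 0.11534233391284943)
0.009 11221 [0.01429191 0.00030884 0.01362078] ((-0.4531517028808594, 0.2859535217285156), (85.75492095947266, 106.3704605102539), 0.11534233391284943)
```

View pics/wrist3.png

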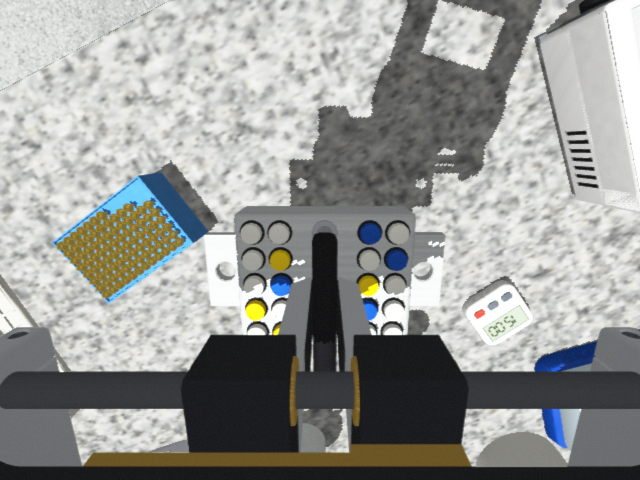

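The block is held level and centred to within 0.5 mm, with its holes visible at (226,270) and (424,270). Next I'll raise it and carry it over the incubator for a settled look at the pins.

```bash
python3 -m pendant '{"claw":[1,1,1,1,1,1,1,1],"travel":[[0,0,-2],[0,0,-4],[0,0,-4],[0,0,-1.5],[0,0,0],[0,0,0],[0,0,0],[0,0,0]],"twist":[[0,0,0],[0,0,0],[0,0,0],[0,0,0],[0,0,-0.1],[0,0,-0.1],[0,0,-0.1],[0,0,-0.1]]}'
python3 -m pendant '{"claw":[1,1,1,1,1,1,1,1,1,1,1,1],"travel":[[0,1.5,0],[0,3,0],[-0.2,3.8,0],[-0.2,3.8,0],[-0.2,3.8,0],[-0.2,3.8,0],[-0.2,3.8,0],[-0.1,3.8,0],[0,3.8,0],[0,3.8,0],[0,2,0],[0,0.6,0]],"twist":[[0,0,0],[0,0,0],[0,0,0],[0,0,0],[0,0,0],[0,0,0],[0,0,0],[0,0,0],[0,0,0],[0,0,0],[0,0,0],[0,0,0]]}'
python3 -m pendant '{"claw":[1,1,1,1,1],"travel":[[0,0,0],[0,0,0],[0,0,0],[0,0,0],[0,0,0]],"twist":[[0,0,0],[0,0,0],[0,0,0],[0,0,0],[0,0,0]]}'
python3 - <<'E'
from h import *
o=env.get_obs();print(o['eef_pos'],o['force'],o['moment'],o['gripper_width'])
c,p,d=snap('wrist','wrist4'); P=cloud('wrist4')
m=(P[...,2]>.068)&(P[...,2]<.085)&(P[...,0]>.47)&(P[...,0]<.54)&(P[...,1]>.04)&(P[...,1]<.22)
n,l,st,ce=cv2.connectedComponentsWithStats(m.astype(np.uint8))
for i in range(1,n):
    if st[i,4]>8: q=P[l==i]; print(st[i],ce[i],np.nanmean(q,0),np.nanmax(q[:,2]))
im=p[:,:,::-1]; cv2.imwrite('pics/v5.png',cv2.resize(im[90:290,190:450],(780,600),interpolation=cv2.INTER_CUBIC))
E
```

```text
time_s: 7.8
eef_pos: [0.5082, -0.2468, 0.3153]
tool_rot: [[-1.0, 0.006, -0.006], [0.006, 1.0, 0.004], [0.006, 0.004, -1.0]]
force: [-0.1, 0.3, -3.3]
gripper_width: 0.128
time_s: 8.8
eef_pos: [0.5225, 0.1309, 0.3165]
tool_rot: [[-1.0, 0.008, -0.005], [0.008, 1.0, 0.001], [0.005, 0.001, -1.0]]
force: [-0.1, 0.0, -3.4]
gripper_width: 0.13
time_s: 9.22
eef_pos: [0.5244, 0.1262, 0.3193]
tool_rot: [[-1.0, 0.013, -0.0], [0.013, 1.0, -0.0], [0.0, -0.0, -1.0]]
force: [0.1, 0.4, -3.4]
gripper_width: 0.123
[0.52444795 0.1262099  0.31927463] [ 0.1158442   0.44113264 -3.37504285] [ 0.07620985 -0.03874982  0.01459594] 0.12299307183313699
[374 190   9   9  58] [378.15517241 194.29310345] [0.50158361 0.19208892 0.07621849] 0.08211780862828422
[268 192   9   8  56] [271.91071429 195.33928571] [0.50113462 0.06171113 0.07657917] 0.08104685778443077
```

View pics/v5.png

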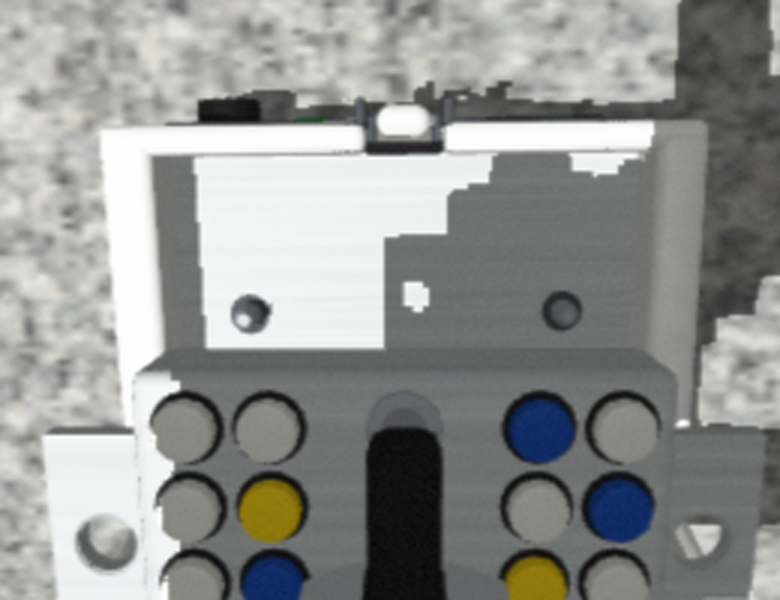

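The enlarged crop shows the pins at full-image (273.3,194.3) and (377.3,193.7), and the foot holes at (225.7,270.7) and (422.7,270).

```bash
python3 - <<'E'
from h import *
s=np.load('pics/wrist4.npz')
def ray(u,v,z):
    r=s['attitude']@np.array([(u-s['cx'])/s['fx'],(v-s['cy'])/s['fy'],1]); return (s['eye']+(z-s['eye'][2])/r[2]*r)
for n,A,B,z in(('pins',(273.3,194.3),(377.3,193.7),.076),('holes',(225.7,270.7),(422.7,270.),.2831)):
    a,b=ray(*A,z),ray(*B,z); d=b-a; print(n,(a+b)/2,np.hypot(*d[:2]),d[0]/d[1])
P=cloud('wrist4')
f=P[...,2]; m=(abs(f-.095)<.004)&(P[...,0]<.455)&(P[...,0]>.40)&(P[...,1]>.02)&(P[...,1]<.24); q=P[m]; print('front rim',q.min(0),q.max(0),np.median(q,0))
dk=P[150:195,260:300]; print('deck z',np.nanmedian(dk[...,2]))
E
```

```text
pins [0.50041669 0.12722408 0.076     ] 0.12767666239664793 0.007174297365991598
holes [0.52508934 0.1258461  0.2831    ] 0.13127821425951852 0.008862823145183184
front rim [0.41827822 0.02000509 0.09103344] [0.45474088 0.23997871 0.09840222] [0.43395706 0.14237586 0.0950736 ]
deck z 0.06121709542695766
```

```bash
python3 -m pendant '{"claw":[1,1,1,1,1,1,1,1,1,1,1,1],"travel":[[1.1,0.05,0],[1.19,0,0],[0,0,2],[0,0,3],[0,0,3],[0,0,3],[0,0,3],[0,0,2],[0,0,2],[0,0,0],[0,0,0],[0,0,0]],"twist":[[0,0,0],[0,0,0],[0,0,0],[0,0,0],[0,0,0],[0,0,0],[0,0,0],[0,0,0],[0,0,0],[0,0,0],[0,0,0],[0,0,0]]}'
python3 -m pendant '{"claw":[1,1],"travel":[[0,0,0],[0,0,0]],"twist":[[0,0,0],[0,0,0]]}'
```

```text
time_s: 10.27
eef_pos: [0.5026, 0.1278, 0.141]
tool_rot: [[-1.0, 0.011, 0.002], [0.011, 1.0, 0.0], [-0.002, 0.0, -1.0]]
force: [-0.4, -1.0, -3.2]
gripper_width: 0.122
time_s: 10.43
eef_pos: [0.5027, 0.128, 0.1413]
tool_rot: [[-1.0, 0.011, 0.003], [0.011, 1.0, 0.0], [-0.003, 0.0, -1.0]]
force: [-0.4, -0.1, -3.1]
gripper_width: 0.123
```

```bash
python3 -m pendant '{"claw":[1,1,1,1,1,1,1,1],"travel":[[0.1,-0.1,0.5],[0,0,0.5],[0,0,0.4],[0,0,0.3],[0,0,0.3],[0,0,0.3],[0,0,0],[0,0,0]],"twist":[[0,0,0],[0,0,0],[0,0,0],[0,0,0],[0,0,0],[0,0,0],[0,0,0],[0,0,0]]}'
```

```text
time_s: 11.1
eef_pos: [0.5004, 0.127, 0.1162]
tool_rot: [[-1.0, 0.011, -0.0], [0.011, 1.0, -0.0], [0.0, -0.0, -1.0]]
force: [0.2, 1.2, -3.7]
gripper_width: 0.123
```

```bash
python3 -m pendant '{"claw":[1,1,1,1,1,1,1],"travel":[[0,0,0.3],[0,0,0.3],[0,0,0.3],[0,0,0.2],[0,0,0.1],[0,0,0],[0,0,0]],"twist":[[0,0,0],[0,0,0],[0,0,0],[0,0,0],[0,0,0],[0,0,0],[0,0,0]]}'
```

```text
time_s: 11.68
eef_pos: [0.5006, 0.127, 0.1045]
tool_rot: [[-1.0, 0.011, 0.0], [0.011, 1.0, 0.0], [-0.0, 0.0, -1.0]]
force: [-0.0, 0.6, -4.1]
gripper_width: 0.124
```

```bash
python3 -m pendant '{"claw":[1,1,1,1],"travel":[[0,0,0.1],[0,0,0.1],[0,0,0],[0,0,0]],"twist":[[0,0,0],[0,0,0],[0,0,0],[0,0,0]]}'
```

```text
time_s: 12.02
eef_pos: [0.5007, 0.127, 0.1044]
tool_rot: [[-1.0, 0.011, -0.0], [0.011, 1.0, -0.0], [0.0, -0.0, -1.0]]
force: [-6.9, 0.2, 10.2]
gripper_width: 0.124
```

The deck took the load at TCP z = 0.1044, exactly the seated height. I'll let go, retreat and look.

```bash
python3 -m pendant '{"claw":[-1,-1,-1,-1,-1,-1,-1,-1,-1,-1],"travel":[[0,0,-0.1],[0,0,0],[0,0,0],[0,0,0],[0,0,0],[0,0,0],[0,0,0],[0,0,0],[0,0,0],[0,0,0]],"twist":[[0,0,0],[0,0,0],[0,0,0],[0,0,0],[0,0,0],[0,0,0],[0,0,0],[0,0,0],[0,0,0],[0,0,0]]}'
python3 -m pendant '{"claw":[-1,-1,-1,-1,-1,-1,-1,-1,-1],"travel":[[0,0,-2],[0,0,-3],[0,0,-4],[0,0,-4],[0,0,-3],[0,0,-2],[0,0,0],[0,0,0],[0,0,0]],"twist":[[0,0,0],[0,0,0],[0,0,0],[0,0,0],[0,0,0],[0,0,0],[0,0,0],[0,0,0],[0,0,0]]}'
python3 - <<'E'
from h import *
c,p,d=snap('wrist','wrist5'); P=cloud('wrist5'); print(env.get_obs()['eef_pos'])
near=(np.hypot(P[...,0]-.502,P[...,1]-.127)<.085)
q=P[near&(P[...,2]>.084)&(P[...,2]<.1)&(abs(P[...,0]-.502)<.05)&(abs(P[...,1]-.127)<.06)]; print(len(q),cv2.minAreaRect((q[:,:2]*1000).astype(np.float32)))
b=q[abs(q[:,2]-np.median(q[:,2]))<.01]; A=np.c_[b[:,:2]-[.502,.127],np.ones(len(b))]; print(np.median(q[:,2]),np.linalg.lstsq(A,b[:,2],rcond=None)[0])
m=near&(P[...,2]>.12)&(P[...,2]<.14); b=P[m]; print('bar',b.mean(0),cv2.minAreaRect((b[:,:2]*1000).astype(np.float32)))
s,ps,ds=snap('side','side5'); S=cloud('side5')
h=S[140:250,295:365].reshape(-1,3); h=h[(h[:,2]>.12)&(h[:,0]<.75)&(h[:,2]<.4)]; print('hood',h.min(0),h.max(0))
a=cv2.resize(p[:,:,::-1],(400,300)); b=cv2.resize(ps[110:310,210:410,::-1],(600,600))
cv2.imwrite('pics/v6.png',np.hstack([np.pad(cv2.resize(p[100:400,200:440,::-1],(320,400)),((0,100),(0,0),(0,0))),cv2.resize(b,(480,500))]))
E
```

```text
time_s: 12.85
eef_pos: [0.5005, 0.127, 0.1034]
tool_rot: [[-1.0, 0.011, -0.0], [0.011, 1.0, 0.0], [0.0, 0.0, -1.0]]
force: [0.0, -0.2, -0.4]
gripper_width: 0.793
time_s: 13.6
eef_pos: [0.4997, 0.127, 0.2817]
tool_rot: [[-1.0, 0.011, -0.003], [0.011, 1.0, -0.0], [0.003, -0.0, -1.0]]
force: [0.5, 0.8, 0.6]
gripper_width: 0.995
[0.49949135 0.12696359 0.28118366]
6492 ((501.2842102050781, 126.75009155273438), (106.13248443603516, 85.99584197998047), 89.43486785888672)
0.09109228254665805 [ 0.00775386 -0.00097605  0.09225405]
bar [0.49945492 0.12682698 0.13194021] ((500.70404052734375, 126.94309997558594), (11.219982147216797, 78.68814849853516), 89.13265228271484)
hood [0.52698216 0.00953368 0.12002976] [0.65270284 0.23981082 0.26869725]
```

View pics/v6.png

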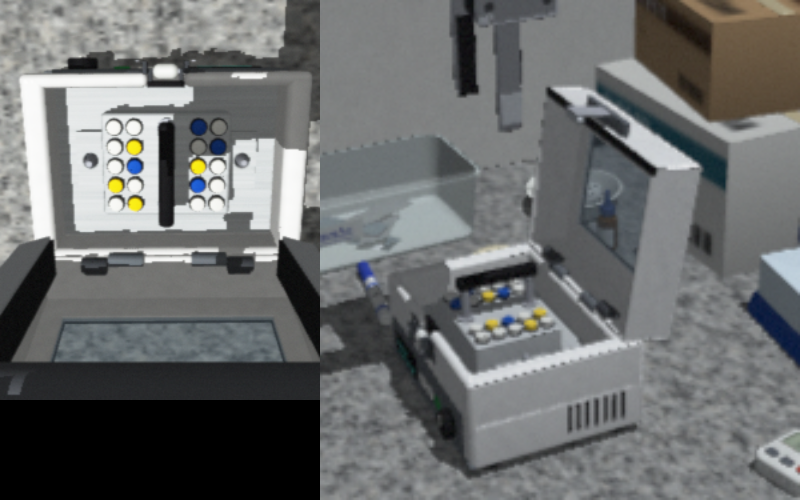

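The block is seated: body rectangle centre (0.501,0.127), long axis 89.4°, body top 30 mm above the deck, and level. The hood is open at about 1.74 rad, with its rear edge near (0.653, 0.127, 0.245). I'll shut the gripper and go over behind the hood.

```bash
python3 -m pendant '{"claw":[1,1,1,1,1,1,1,1,1],"travel":[[0,0,-3],[0,0,-3],[-3,0,0],[-4,0,0],[-4,0,0],[-4,0,0],[-4,0,0],[-2,0,0],[0,0,0]],"twist":[[0,0,0],[0,0,0],[0,0,0],[0,0,0],[0,0,0],[0,0,0],[0,0,0],[0,0,0],[0,0,0]]}'
python3 -m pendant '{"claw":[1,1,1,1,1,1,1,1],"travel":[[0,0,2],[0,0,3],[0,0,3],[0,0,2.5],[0,0,1],[0,0,0],[0,0,0],[0,0,0]],"twist":[[0,0,0],[0,0,0],[0,0,0],[0,0,0],[0,0,0],[0,0,0],[0,0,0],[0,0,0]]}'
python3 - <<'E'
import numpy as np
h=np.array([.582,.1])
for th in np.arange(1.7,-.01,-.1):
    t=np.array([-np.cos(th),np.sin(th)]); n=np.array([np.sin(th),np.cos(th)])
    print(round(th,2),np.round(h+.138*t+.046*n+[.008,0],4))
E
```

```text
time_s: 14.45
eef_pos: [0.7126, 0.1239, 0.3384]
tool_rot: [[-1.0, 0.012, -0.006], [0.012, 1.0, -0.0], [0.006, -0.0, -1.0]]
force: [-0.3, 0.7, -0.8]
gripper_width: 0.399
time_s: 15.12
eef_pos: [0.7113, 0.1248, 0.231]
tool_rot: [[-1.0, 0.011, 0.003], [0.011, 1.0, 0.0], [-0.003, 0.0, -1.0]]
force: [1.1, 0.5, 0.5]
gripper_width: 0.005
1.7 [0.6534 0.2309]
1.6 [0.64   0.2366]
1.5 [0.6261 0.2409]
1.4 [0.6119 0.2438]
1.3 [0.5974 0.2453]
1.2 [0.5829 0.2453]
1.1 [0.5684 0.2439]
1.0 [0.5541 0.241 ]
0.9 [0.5403 0.2367]
0.8 [0.5269 0.231 ]
0.7 [0.5141 0.2241]
0.6 [0.5021 0.2159]
0.5 [0.4909 0.2065]
0.4 [0.4808 0.1961]
0.3 [0.4718 0.1847]
0.2 [0.4639 0.1725]
0.1 [0.4573 0.1595]
-0.0 [0.452 0.146]
```

```bash
python3 -m pendant '{"claw":[1,1,1,1,1,1,1,1],"travel":[[2,0,0],[2,0,0],[1.8,0,0],[1.4,0,-0.5],[1.4,0,-0.4],[1.4,0,-0.3],[1.4,0,-0.1],[1.4,0,0]],"twist":[[0,0,0],[0,0,0],[0,0,0],[0,0,0],[0,0,0],[0,0,0],[0,0,0],[0,0,0]]}'
```

```text
time_s: 15.78
eef_pos: [0.5841, 0.1259, 0.2452]
tool_rot: [[-1.0, 0.011, 0.008], [0.011, 1.0, -0.0], [-0.008, -0.0, -1.0]]
force: [2.4, -2.2, -0.8]
gripper_width: 0.001
```

```bash
python3 -m pendant '{"claw":[1,1,1,1,1,1,1],"travel":[[1.45,0,0.15],[1.43,0,0.3],[1.38,0,0.43],[1.34,0,0.57],[1.28,0,0.7],[1.2,0,0.82],[1.12,0,0.94]],"twist":[[0,0,0],[0,0,0],[0,0,0],[0,0,0],[0,0,0],[0,0,0],[0,0,0]]}'
python3 -m pendant '{"claw":[1,1,1,1,1],"travel":[[1,0,1.04],[0.9,0,1.14],[0.79,0,1.22],[0,0,0],[0,0,0]],"twist":[[0,0,0],[0,0,0],[0,0,0],[0,0,0],[0,0,0]]}'
```

```text
time_s: 16.37
eef_pos: [0.4919, 0.1269, 0.2058]
tool_rot: [[-1.0, 0.011, 0.007], [0.011, 1.0, -0.001], [-0.007, -0.0, -1.0]]
force: [0.5, -1.6, 1.7]
gripper_width: 0.008
time_s: 16.78
eef_pos: [0.4643, 0.1275, 0.1699]
tool_rot: [[-1.0, 0.011, 0.003], [0.011, 1.0, 0.0], [-0.003, 0.0, -1.0]]
force: [0.5, 1.8, 0.1]
gripper_width: 0.004
```

```bash
python3 -m pendant '{"claw":[1,1,1,1,1,1],"travel":[[0.6,0,0.5],[0.6,0,0.6],[0.2,0,0.4],[0,0,0.3],[0,0,0],[0,0,0]],"twist":[[0,0,0],[0,0,0],[0,0,0],[0,0,0],[0,0,0],[0,0,0]]}'
python3 -m pendant '{"claw":[1,1,1,1,1,1],"travel":[[0,0,0.2],[0,0,0.2],[0,0,0.2],[0,0,0.1],[0,0,0],[0,0,0]],"twist":[[0,0,0],[0,0,0],[0,0,0],[0,0,0],[0,0,0],[0,0,0]]}'
```

```text
time_s: 17.28
eef_pos: [0.4492, 0.1276, 0.1505]
tool_rot: [[-1.0, 0.011, -0.001], [0.011, 1.0, 0.0], [0.001, 0.0, -1.0]]
force: [-0.7, 0.2, 2.7]
gripper_width: 0.002
time_s: 17.78
eef_pos: [0.4499, 0.1276, 0.146]
tool_rot: [[-1.0, 0.01, -0.001], [0.01, 1.0, -0.0], [0.001, -0.0, -1.0]]
force: [-8.9, -1.0, 19.1]
gripper_width: 0.006
```

```bash
python3 -m pendant '{"claw":[1,1,1,1,1,1,1,1],"travel":[[0,0,-1],[0,0,-3],[0,0,-4],[0,0,-4],[0,0,-3],[0,0,0],[0,0,0],[0,0,0]],"twist":[[0,0,0],[0,0,0],[0,0,0],[0,0,0],[0,0,0],[0,0,0],[0,0,0],[0,0,0]]}'
python3 - <<'E'
from h import *
c,p,d=snap('wrist','wrist6'); P=cloud('wrist6')
m=(P[...,2]>.12)&(P[...,2]<.18)&(P[...,0]>.428)&(P[...,0]<.6)&(abs(P[...,1]-.127)<.1)
q=P[m]; A=np.c_[q[:,0]-.582,np.ones(len(q))]
for x in(.43,.45,.46,.58,.59): 
    b=q[abs(q[:,0]-x)<.004]; print(x,len(b),np.median(b[:,2]) if len(b) else None)
f=q[abs(q[:,2]-np.median(q[:,2]))<.012]; A=np.c_[f[:,0]-.582,np.ones(len(f))]; print(np.linalg.lstsq(A,f[:,2],rcond=None)[0])
c,ps,d=snap('side','side6')
cv2.imwrite('pics/v7.png',np.hstack([cv2.resize(ps[150:310,210:370,::-1],(480,480)),cv2.resize(p[100:340,200:440,::-1],(320,480))]))
S=cloud('side6'); m=(S[...,2]>.12)&(S[...,2]<.18)&(S[...,0]>.428)&(S[...,0]<.6)&(abs(S[...,1]-.127)<.1); f=S[m]; f=f[f[:,2]>.138]; A=np.c_[f[:,0]-.582,f[:,1],np.ones(len(f))]; print(np.linalg.lstsq(A,f[:,2],rcond=None)[0])
E
```

```text
time_s: 18.45
eef_pos: [0.4491, 0.1275, 0.2919]
tool_rot: [[-1.0, 0.011, -0.002], [0.011, 1.0, -0.0], [0.002, -0.0, -1.0]]
force: [0.5, -0.2, -0.1]
gripper_width: 0.004
0.43 1305 0.14657374159760506
0.45 1638 0.14663718839345027
0.46 1578 0.14662074193737412
0.58 13 0.14682144674984932
0.59 2 0.14612811473902274
[-0.01581923  0.1440024 ]
[-0.00210181 -0.00148472  0.14279349]
```

View pics/v7.png

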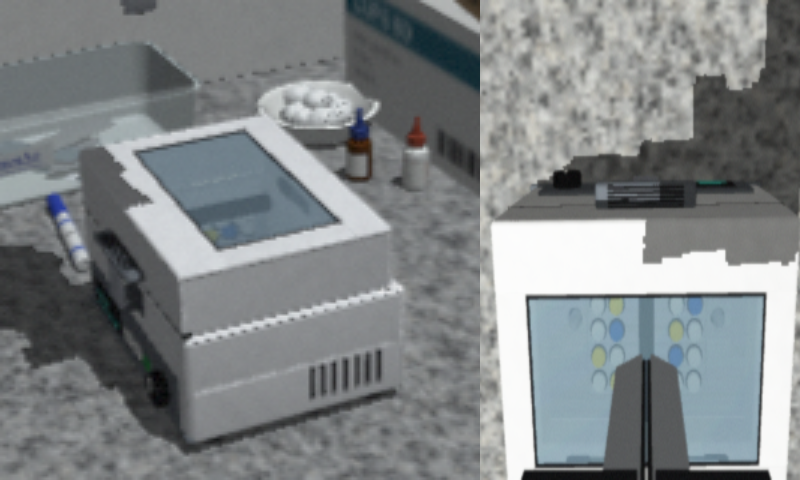

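The hood looks shut: its top is 146.6 mm high at the front and 146.8 mm at the back (flat, well below 0.02 rad). The block is visible on its pins through the window.

```bash
python3 -c "
from plant import env
print(env.get_obs()['force'],abs(env.get_obs()['qd']).max()); print(env.close_job())"
```

```text
[ 0.78736105 -0.27566773  0.49035765] 0.0031664581422827286
the job is handed in; nothing more can be done
None
```

I lifted the tube block by its handle, set it over both guide pins and let go. I then swung the hood down from behind and pressed it past its catch. The job was handed in at about 18.5 s of the 58 s allowed. It reports no verdict, so the results below are my own checks.

- **Block:** Before I shut the hood, its centre measured (0.501, 0.127). My estimate of the point between the pins is about (0.502, 0.127). Its long axis was at 89.4°, in line with the pins to within about half a degree. The deck took the load at the expected seated height, and the body top measured level and 30 mm above the deck.
- **Hood:** The top measured 146.6 mm at the front and 146.8 mm at the back, so it is flat to well under 0.02 rad. I pressed with 19 N.
- **Robot:** It was clear of everything and at rest, with the gripper about 14 cm above the hood.
- **Bystanders:** I never came near them, but I did not measure them again at the end.

Two readings disagreed:
- **Pin position:** Different views put the pins' x anywhere from 0.496 to 0.504, partly because the arm was still settling in one of them. I used 0.502, and the block went down with no extra force until it met the deck.
- **Hood slope:** A rough plane fit that also picked up window points gave −0.016 rad. I set it aside because the direct heights at the front and back agreed.

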